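Clamp a coin roll with the recessed thumbwheel

TASK

Stand the tallest coin roll upright in the nest of the coin clamp and let go of it. Then, with the fingertips pressing with light but steady force on the exposed rim of the recessed thumbwheel, roll the wheel until the jaw has pushed the roll fully home and holds it snugly without crushing it; move the jaw only by its wheel. Leave the other things on the counter where they are.

Things in the scene. Friction and masses are not known exactly. Their poses are not given: they have to be found in the camera images.
- clamp: Coin-roll clamp, cannot be shifted. This is its 100 x 200 mm rubber mat; origin at the centre of its underside, z up, y along its length from wheel to nest. On it, on springy feet, stands a steel plate 90 x 190 mm with the nest at the +y end, a grey housing 50 x 70 mm (y -85 to -15 mm) with the thumbwheel in a slot of its flat deck at the -y end, and between them a jaw that slides along y.
- nest (a point): Where the axis of a fully home roll meets the steel plate's top, 12.5 mm above the counter (clamp x 0, y 55 mm). Axes as the clamp. The nest is a shallow V wall behind it, 42 mm wide, 16 mm high above the plate, open towards -y and above, each face 20 degrees off square. A roll set down up to 15 mm short of home (-y) and within 4 mm of the centre line is pushed home by the jaw.
- slot (a point): Middle of the wheel slot at deck level, 48.5 mm above the counter (clamp x 0, y -50 mm). Axes as the clamp. The thumbwheel, a knurled steel disc 44 mm across, 11 mm wide, axle along clamp x, shows only its top here. How far the rim stands above the deck differs from case to case, 3 to 13 mm, and must be felt. The whole clamp sinks on its feet, about 1 mm per 8 N, 3 mm at most, then is solid.
- rim_way (a point): Point on the deck 25 mm from the slot's middle towards the nest: drag the top of the rim this way (clamp +y) to close the jaw, 0.6 mm of jaw per mm of rim, in several strokes; the jaw stays where it is left. The drive is friction alone: too light a press slips, about 8 to 11 N suits, over 15 N damages the wheel.
- jaw (a joint): Travel of the jaw towards the nest, m: 0 open, 0.032 when it touches a fully home roll, 0.036 end stop. It resists with about 2.5 N, plus the roll's friction as it is pushed. Snug means it bears on the home roll with 5 N or more for a moment (a drag of 4.5 N or more at the rim, growing no further); over 22 N crushes the roll. Do not push the jaw itself.
- jaw_face (a point): Centre of the jaw's front face, a steel block 28 mm wide (clamp x), 14 mm high, 20 to 30 mm above the counter; moves with the jaw. Axes as the clamp.
- roll_tall_mid (a point): The tallest paper-wrapped coin roll, an upright cylinder 26 mm across and 56 mm high, 130 to 270 g; point at its centre, 28 mm above its foot, z up its axis.
- roll_mid: Bystander: coin roll 26 mm across, 36 mm high; origin at the centre of its underside.
- roll_short: Bystander: coin roll 26 mm across, 26 mm high; origin at the centre of its underside.
- stack_a: Bystander: coin stack 25 mm across, 18 mm high; origin at the centre of its underside.
- stack_b: Bystander: coin stack 25 mm across, 22 mm high; origin at the centre of its underside.
- stack_c: Bystander: coin stack 25 mm across, 16 mm high; origin at the centre of its underside.
- stamp: Bystander: wooden hand stamp 40 mm across, 77 mm high; origin at the centre of its underside.
- calculator: Bystander: desk calculator 150 x 85 x 20 mm; origin at the centre of its underside.

How it is judged (in metres and radians):
On the way, in this order (a step that is already met when the one before it is completed fails the run):
1. the tallest roll stands upright in the nest, let go (x of roll_tall_mid in the frame of nest between -0.009 and 0.009 m and y of roll_tall_mid in the frame of nest between -0.022 and 0.0035 m and z of roll_tall_mid in the frame of nest between 0.0245 and 0.0315 m and angle between roll_tall_mid's own z axis and vertical below 0.08 rad and contact force between the fingers and roll_tall below 0.1 N and linear speed of roll_tall below 0.02 m/s), for 0.2 s.
2. the fingertips on the wheel's rim make the jaw bear on the home roll with at least 5 N (x of roll_tall_mid in the frame of nest between -0.006 and 0.006 m and y of roll_tall_mid in the frame of nest between -0.0025 and 0.0035 m and z of roll_tall_mid in the frame of nest between 0.0245 and 0.0315 m and angle between roll_tall_mid's own z axis and vertical below 0.08 rad and contact force between jaw and roll_tall above 5 N and contact force between the fingers and wheel above 1 N), for 0.2 s.
At the end, for the whole second after the job is handed in: The tallest roll stands upright (within 0.08 rad) on the clamp's plate, let go and at rest, its axis within 6 mm of the clamp's centre line and within 2.5 mm of fully home, and the jaw is closed on it (jaw at 29.5 mm or more) (x of roll_tall_mid in the frame of nest between -0.006 and 0.006 m and y of roll_tall_mid in the frame of nest between -0.0025 and 0.0035 m and z of roll_tall_mid in the frame of nest between 0.0245 and 0.0315 m and angle between roll_tall_mid's own z axis and vertical below 0.08 rad and value of joint jaw above 0.0295 m and linear speed of roll_tall below 0.01 m/s); the robot touches nothing.
It fails at once if the wheel's rim is pressed with more than 15 N (contact force between any of the fingers, the arm and wheel above 15 N).
It fails at once if the jaw crushes the roll with more than 22 N (contact force between jaw and roll_tall above 22 N).
It fails at once if the robot pushes the jaw directly (contact force between any of the fingers, the arm and jaw above 2 N).
It fails at once if a bystander is moved by more than 20 mm (distance of any of roll_mid, roll_short, stack_a, stack_b, stack_c, stamp, calculator from where it was at the start of the episode above 0.02 m).
It also fails if it takes over 67 s, if anything falls off the work surface, if the arm or the gripper's body presses on something with over 40 N, if the wrist force passes 120 N, or if a joint passes its speed limit or range.

ROBOT

A 6-joint arm with a two-finger parallel gripper is mounted at the origin on the work surface. World frame = base frame: x ahead of the robot, y to its left, z up, the work surface at z = 0. Lengths are in m, angles in degrees, forces in N, time in s.
With the tool pointing down it reaches from about 0.35 to 0.975 m from the base axis. Payload 17.4 kg.
Tool frame: the origin (TCP) lies at the very end of the fingers, on their centre line; the grasp point (between the pads) lies 19 mm behind it; z points along the fingers, y is the direction in which the jaws open and shut (so a half turn about z gives the same grasp; the last joint's range is limited). The gripper opens to 85 mm and grips with 20 to 120 N. Pads are 22 mm wide; open, the fingers measure 114 mm over their backs; the gripper's body (76 mm by 85 mm) begins 54 mm behind the grasp point. The pads swing forward as they close: fully open they stand 13 mm farther back than shut.
Start: joints at [-70.634, 6.646, 82.598, -0, 90.757, -2.166], TCP at [0.248, -0.628, 0.231] pointing down, gripper open.
Joint ranges: [-162.19, 162.19], [-47.58, 125.68], [4.15, 143.07], [-65.23, 245.23], [0.69, 171.88], [-170.13, 170.13]. Speed limits (degrees/s): [108.29, 108.29, 127.2, 180, 180, 180].

INTERFACE

Orientations are given as a 3x3 rotation matrix whose columns are the frame's x, y, z axes.
In Python, from plant import read_state, grab_frame, camera_model, job_done gives the robot as it stands. The module is installed in compiled form; this text tells all that it offers.
- The arm moves only by the tool apply_moves, never from a script. Its argument "commands" is a list that holds one entry, the list of rows, each a list of 5 numbers: the opening, from 0 (shut) to 1 (fully open), then the shift along the tool's x, y, z scaled (see below), then the turn about the tool's z scaled (see below). In form: [[[jaw, tx, ty, tz, twist], ...]]. A call has 1 to 8 rows; each row is the pose to reach, as a shift and turn from the pose commanded when the call began, along the tool's axes at that moment, turning the shorter way round; what a row does not reach only later rows make up. The controller multiplies each number of a shift by 25 cm and each number of a turn by 360 degrees. A row lasts 1/8 s, in which the tool goes at most 62.5 mm and 10.7 degrees, less where a joint would pass 70% of its speed; a pose out of reach is approached as far as the arm can. A call with a number of a shift or a turn outside -1 to 1 is refused whole. A call with a gripper value outside its range is refused whole. The fingers move at their own pace and stop on an object; "squeeze" is the grip in N (left out, the last holds). Time passes only in rows, so rows that repeat a pose let the fingers close. It gives the time, the measured TCP pose, the force and the opening at its end, in the units of the state.
- read_state(): the state, without advancing time (a new reading comes with each control period).
- grab_frame(name): name is "scene" or "top" or "wrist"; returns (picture, depth): 400x640x3 uint8, red, green, blue; 400x640 float32, m along the optical axis (not along the pixel's ray), 0 where there is no reading.
- camera_model(name): a dict with "fx", "fy", "cx", "cy" (pixels), "R" (3x3) and "t" (3): a world point X has camera coordinates R X + t; the wrist camera has in their place "hand_eye" (4x4, takes a point from camera to tool coordinates, whose origin is the TCP and whose axes are the flange's). Camera axes: x right, y down, z forward; pixel columns grow to the right and rows downward; lengths in m; the calibration is good to about 2 mm. A picture is of the moment at which its call begins: read the wrist's pose just before it. camera_model takes no time and is no camera call.
- job_done(): hands the job in, once; it reports no verdict.
The state is a dict: "time": time; "joint_pos": joint angles; "joint_vel": joint speeds; "joint_torque": joint torques, N m; "tool_pos": TCP position; "orientation": TCP orientation; "contact_force": force on the tool from outside, world axes, zero at the start; "wrist_torque": the same for the moment, N m; "width": finger opening in m.
Only numpy, scipy, OpenCV 4.12 (cv2) and the standard library are available. Lean on these libraries where they do the work, as an engineer would, in place of code of your own. Each camera call takes 0.05 s, during which the arm holds its last target.

## Working session

There is one attempt and no reset: what is moved stays moved. The work goes in short steps, Python scripts to look and compute and a tool call to move; the robot and the scene stay as the last step left them, time stands still between calls to the robot, and variables do not carry over. Pictures are saved under pics/ and viewed, and the job is handed in when it is done.

Besides the shell and the picture viewer there is one more tool, called as name([rows], argument=value, ...), one row to a line, values as JSON. apply_moves: Moves the arm, as the interface text tells. Shifts and turns lie within -1 to 1; 1 stands for 25 cm of shift or 360 degrees of turn. Its arguments: {"type":"object","properties":{"commands":{"type":"array"},"squeeze":{"type":"number"}},"required":["commands"]}

```bash
mkdir -p pics
cat > h.py <<'E'
import numpy as np, cv2
from plant import *
def save(n,f):
    im,d=grab_frame(n); cv2.imwrite(f'pics/{f}.png',im[:,:,::-1]); np.savez(f'pics/{f}.npz',im=im,d=d); return im,d
def world(n,u,v,d):
    c=camera_model(n); p=np.array([(u-c['cx'])/c['fx']*d,(v-c['cy'])/c['fy']*d,d])
    return np.array(c['R']).T@(p-np.array(c['t']))
E
python3 - <<'E'
from h import *
s=read_state(); print(s)
for n in ('scene','top','wrist'):
    print(n,camera_model(n))
save('scene','s0'); save('top','t0')
E
```

```text
{'time': 0.0, 'joint_pos': array([-7.06340038e+01,  6.67369569e+00,  8.26358811e+01,  1.68624284e-04,
        9.07565035e+01, -2.16611363e+00]), 'joint_vel': array([ 0.00177413, -0.03445267, -0.00401672, -0.06291283, -0.07270708,
       -0.05416971]), 'joint_torque': array([ 1.55380649e-04, -7.31988716e+01, -6.32486343e+01, -1.08495231e-04,
        6.32866562e-03, -3.44034049e-05]), 'tool_pos': array([ 0.24766526, -0.62771592,  0.23056576]), 'orientation': array([[ 9.30212022e-01,  3.67022412e-01, -3.79665404e-04],
       [ 3.67022605e-01, -9.30211385e-01,  1.08903853e-03],
       [ 4.65324681e-05, -1.15238252e-03, -9.99999335e-01]]), 'contact_force': array([-1.03507882,  0.76109376, -0.39163407]), 'wrist_torque': array([-0.02691693,  0.00018611,  0.0271901 ]), 'width': 0.08517296017460824}
scene {'fx': 440.7466522171305, 'fy': 440.7466522171305, 'cx': 321.2763310652368, 'cy': 196.94486400790547, 'R': array([[ 0.77233119,  0.63516815,  0.00812099],
       [ 0.45789202, -0.54782073, -0.70016238],
       [-0.44027199,  0.54447578, -0.71393746]]), 't': array([-0.43741537, -0.19322782,  1.4006177 ])}
top {'fx': 491.6411376679923, 'fy': 491.6411376679923, 'cx': 325.02328469191735, 'cy': 207.9188079134794, 'R': array([[-0.02749992, -0.99955954,  0.01115724],
       [-0.99618242,  0.02647851, -0.08318335],
       [ 0.08285128, -0.01340218, -0.9964718 ]]), 't': array([0.02092414, 0.57178193, 1.31385689])}
wrist {'fx': 306.03500087539265, 'fy': 306.03500087539265, 'cx': 314.09040317954873, 'cy': 193.72274534477663, 'hand_eye': array([[ 7.54550981e-04, -9.50026185e-01, -3.12169311e-01,
         8.12526915e-02],
       [ 9.99999666e-01,  8.14535170e-04, -6.17581877e-05,
        -1.54394309e-04],
       [ 3.12944779e-04, -3.12169161e-01,  9.50026482e-01,
        -1.41686188e-01],
       [ 0.00000000e+00,  0.00000000e+00,  0.00000000e+00,
         1.00000000e+00]])}
```

View pics/s0.png

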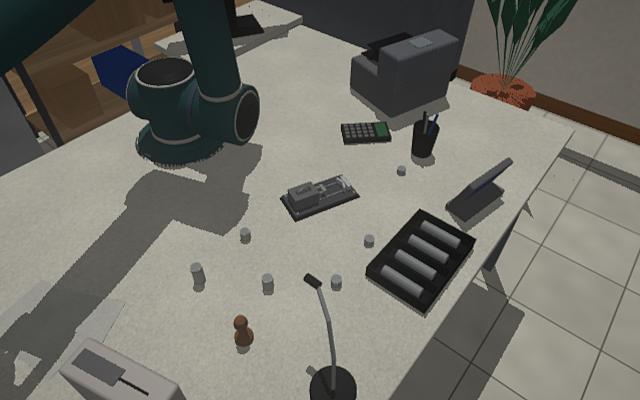

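View pics/t0.png

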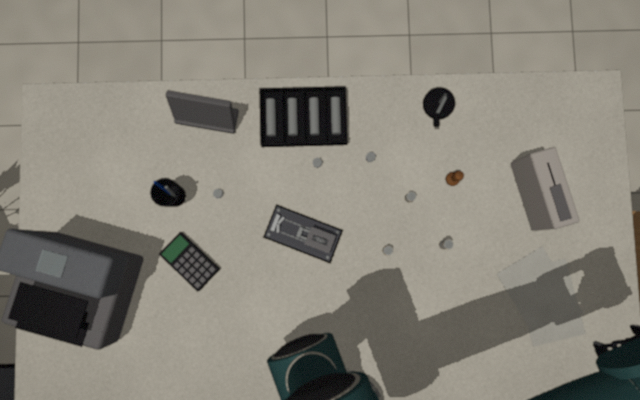

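The scene view shows the tall roll at about (197,275) and the clamp at about (320,197). In the top view they are at about (446,242) and (303,234). Next I'll zoom in and measure.

Run:
```python
from h import *
for n,f,boxes in (('scene','s0',[(270,165,100,65),(175,220,100,80)]),('top','t0',[(255,195,100,75),(380,180,100,75)])):
    z=np.load(f'pics/{f}.npz'); 
    o=[cv2.resize(z['im'][y:y+h,x:x+w],None,fx=4,fy=4,interpolation=cv2.INTER_CUBIC) for x,y,w,h in boxes]
    H=max(i.shape[0] for i in o); o=[cv2.copyMakeBorder(i,0,H-i.shape[0],0,0,cv2.BORDER_CONSTANT) for i in o]
    cv2.imwrite(f'pics/{f}crop.png',np.hstack(o)[:,:,::-1])
    # point cloud
    c=camera_model(n); d=z['d'].astype(float); v,u=np.mgrid[:400,:640]
    P=np.stack([(u-c['cx'])/c['fx']*d,(v-c['cy'])/c['fy']*d,d],-1)
    W=(P-c['t'])@c['R']; W[d==0]=np.nan
    for x,y,w,h in boxes:
        S=W[y:y+h,x:x+w]; m=(S[...,2]>0.008)&(S[...,2]<0.12)
        nl,lab,st,cen=cv2.connectedComponentsWithStats(m.astype(np.uint8))
        for k in range(1,nl):
            if st[k,4]<15: continue
            q=S[lab==k]; zt=np.percentile(q[:,2],95); t=q[q[:,2]>zt-.006]
            print(n,cen[k]+[x,y],st[k,4],'ztop',zt.round(4),'topcen',np.median(t,0).round(4), ((t.max(0)+t.min(0))/2).round(4),'all',q.min(0).round(3),q.max(0).round(3))
```

```text
scene [317.85499163 194.57836029] 1793 ztop 0.052 topcen [0.4892 0.0185 0.0505] [0.4868 0.0213 0.0545] all [ 0.43  -0.037  0.008] [0.584 0.168 0.063]
scene [244.90833333 232.83333333] 120 ztop 0.0303 topcen [ 0.4533 -0.1627  0.028 ] [ 0.4524 -0.1617  0.0286] all [ 0.439 -0.176  0.008] [ 0.466 -0.149  0.033]
scene [197.40408163 272.0122449 ] 245 ztop 0.0588 topcen [ 0.4654 -0.3191  0.0574] [ 0.4646 -0.3187  0.057 ] all [ 0.451 -0.332  0.009] [ 0.479 -0.306  0.061]
scene [267.41520468 280.42690058] 171 ztop 0.0395 topcen [ 0.5975 -0.2296  0.0375] [ 0.5972 -0.2297  0.0379] all [ 0.583 -0.243  0.008] [ 0.611 -0.217  0.042]
top [303.32       232.96954545] 2200 ztop 0.0511 topcen [0.4874 0.021  0.0493] [0.4877 0.0215 0.0539] all [ 0.431 -0.036  0.008] [0.582 0.171 0.063]
top [453.07142857 181.66071429] 56 ztop 0.0626 topcen [ 0.6338 -0.3494  0.064 ] [ 0.634  -0.3503  0.0635] all [ 0.629 -0.366  0.008] [ 0.642 -0.332  0.068]
top [410.6344086  196.23655914] 93 ztop 0.0395 topcen [ 0.5971 -0.2285  0.0367] [ 0.5986 -0.2288  0.0379] all [ 0.585 -0.241  0.01 ] [ 0.611 -0.216  0.042]
top [446.55737705 243.68032787] 122 ztop 0.0602 topcen [ 0.4651 -0.3167  0.0568] [ 0.4663 -0.3182  0.0581] all [ 0.454 -0.331  0.009] [ 0.479 -0.305  0.062]
top [387.93975904 249.86746988] 83 ztop 0.0305 topcen [ 0.4536 -0.1611  0.0274] [ 0.4535 -0.1622  0.029 ] all [ 0.443 -0.175  0.008] [ 0.467 -0.149  0.033]
```

```bash
ls pics
```

```text
s0.npz
s0.png
s0crop.png
t0.npz
t0.png
t0crop.png
```

View pics/s0crop.png

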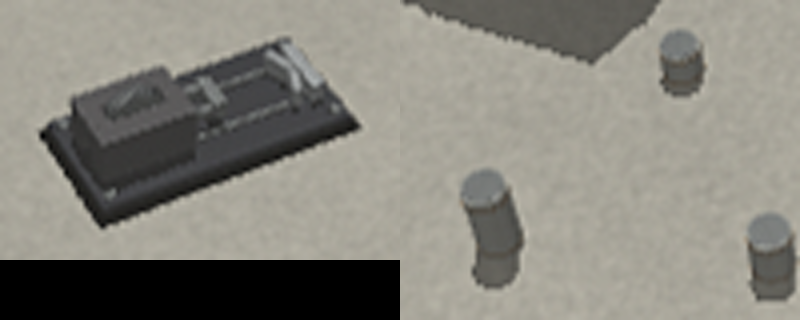

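View pics/t0crop.png

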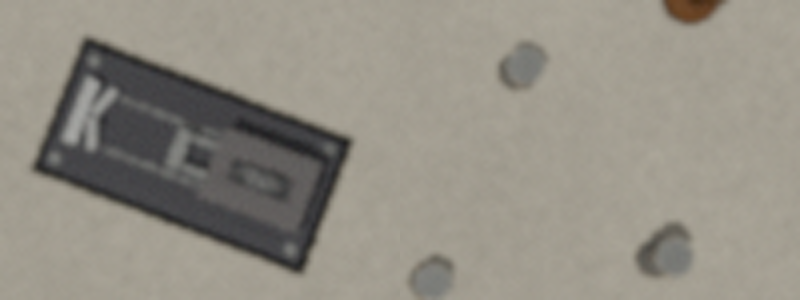

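Run:
```python
from h import *
for n,f,(x,y,w,h) in (('scene','s0',(270,165,100,65)),('top','t0',(255,195,100,75))):
    z=np.load(f'pics/{f}.npz'); c=camera_model(n); d=z['d'].astype(float); v,u=np.mgrid[:400,:640]
    P=np.stack([(u-c['cx'])/c['fx']*d,(v-c['cy'])/c['fy']*d,d],-1); W=(P-c['t'])@c['R']
    S=W[y:y+h,x:x+w].reshape(-1,3); 
    for lo in (0.003,0.008):
        q=S[(S[:,2]>lo)&(S[:,2]<.1)]
        print(n,lo,cv2.minAreaRect((q[:,:2]*1000).astype(np.float32)))
    print('ground',np.median(S[S[:,2]<.004,2]))
    q=S[(S[:,2]>.045)&(S[:,2]<.0515)]; print('deck',len(q),np.median(q,0),cv2.minAreaRect((q[:,:2]*1000).astype(np.float32)))
    q=S[(S[:,2]>.009)&(S[:,2]<.017)]; print('plate',len(q),np.median(q[:,2]))
    # color mask mat: dark
    im=z['im'][y:y+h,x:x+w].reshape(-1,3).max(1); m=(im<95)&(S[:,2]<.02); print('dark',m.sum(), cv2.minAreaRect((S[m][:,:2]*1000).astype(np.float32)))
# tall roll slices
z=np.load('pics/s0.npz');c=camera_model('scene');d=z['d'].astype(float)
P=np.stack([(u-c['cx'])/c['fx']*d,(v-c['cy'])/c['fy']*d,d],-1); W=(P-c['t'])@c['R']
S=W[255:300,180:215].reshape(-1,3)
for a in np.arange(.005,.06,.01):
    q=S[(S[:,2]>a)&(S[:,2]<a+.01)]; q=q[(abs(q[:,0]-.465)<.03)]; print(a,len(q),q[:,:2].min(0),q[:,:2].max(0))
```

```text
scene 0.003 ((500.6014404296875, 71.66485595703125), (285.80230712890625, 250.0059356689453), 40.11302185058594)
scene 0.008 ((504.3812255859375, 67.40347290039062), (190.3041229248047, 95.51192474365234), 66.9901123046875)
ground 0.0014722198653639963
deck 273 [0.48993528 0.01911658 0.04983784] ((486.804443359375, 21.512489318847656), (70.98175048828125, 52.063377380371094), 68.88929748535156)
plate 905 0.013901468966919668
dark 1246 ((507.0043640136719, 64.99609375), (198.70140075683594, 98.97520446777344), 67.08219146728516)
top 0.003 ((509.5088806152344, 63.502540588378906), (273.7739562988281, 203.50535583496094), 88.47750091552734)
top 0.008 ((503.7440185546875, 61.096290588378906), (255.46458435058594, 191.58840942382812), 88.4814453125)
ground -0.00030940191782257174
deck 338 [0.488254   0.02147185 0.0484341 ] ((487.5907287597656, 21.008333206176758), (69.6020278930664, 49.838226318359375), 67.24639892578125)
plate 1341 0.01274265978642065
dark 1728 ((505.6828308105469, 68.27941131591797), (197.96945190429688, 97.95915985107422), 67.3271713256836)
0.005 43 [ 0.44118867 -0.35575705] [ 0.49312928 -0.27234732]
0.015 30 [ 0.46093743 -0.33185621] [ 0.47821429 -0.30918852]
0.024999999999999998 29 [ 0.46482741 -0.33141858] [ 0.47801525 -0.30789463]
0.034999999999999996 33 [ 0.46087184 -0.33084118] [ 0.47900311 -0.3077166 ]
0.04499999999999999 34 [ 0.45323599 -0.33142627] [ 0.47770993 -0.30688839]
0.054999999999999986 94 [ 0.45105703 -0.33104703] [ 0.47817799 -0.30638418]
```

```bash
cat >> h.py <<'E'
def mv(x,y,z,ang=None,base=None):
    s=read_state(); R=np.array(s['orientation']); p=np.array(s['tool_pos'])
    d=R.T@(np.array([x,y,z])-p); a=np.degrees(np.arctan2(R[1,0],R[0,0]))
    tw=0 if ang is None else -((ang-a+180)%360-180)/360
    print('t',s['time'],'pos',p.round(4),'ang',a.round(2),'F',s['contact_force'].round(2),'w',round(s['width'],4))
    print('scaled',(d/.25).round(4),'tw',round(tw,4))
E
python3 - <<'E'
from h import *
mv(.465,-.3185,.15,67.1)
E
```

```text
t 0.1 pos [ 0.2477 -0.6277  0.2306] ang 21.53 F [-0.77 -0.01  0.15] w 0.0856
scaled [ 1.2626 -0.8311  0.3235] tw -0.1266
```

apply_moves([
  [[1, 0.2, -0.13, 0.03, -0.02], [1, 0.4, -0.26, 0.08, -0.045], [1, 0.6, -0.39, 0.12, -0.07], [1, 0.8, -0.53, 0.16, -0.095], [1, 1.0, -0.66, 0.2, -0.1266]],
], squeeze=30)

```text
time: 0.72
tool_pos: [0.4204, -0.3808, 0.1808]
orientation: [[0.394, 0.919, -0.0], [0.919, -0.394, 0.0], [0.0, -0.0, -1.0]]
contact_force: [0.7, -0.5, 0.4]
width: 0.0856
```

Run:
```python
from h import *
mv(.465,-.3185,.15,67.1)
```

```text
t 0.725 pos [ 0.4204 -0.3808  0.1808] ang 66.79 F [ 0.67 -0.51  0.35] w 0.0856
scaled [0.2994 0.0658 0.1232] tw -0.0009
```

apply_moves([
  [[1, 0.15, 0.033, 0.06, -0.001], [1, 0.3, 0.066, 0.123, -0.001], [1, 0.3, 0.066, 0.123, -0.001]],
])

```text
time: 1.1
tool_pos: [0.4654, -0.3183, 0.149]
orientation: [[0.391, 0.92, -0.002], [0.92, -0.391, 0.002], [0.001, -0.002, -1.0]]
contact_force: [-0.6, -0.2, 0.2]
width: 0.0855
```

```bash
cat >> h.py <<'E'
def wcloud(f):
    s=read_state(); im,d=save('wrist',f); c=camera_model('wrist'); d=d.astype(float)
    v,u=np.mgrid[:400,:640]
    P=np.stack([(u-c['cx'])/c['fx']*d,(v-c['cy'])/c['fy']*d,d],-1); H=c['hand_eye']
    W=(P@H[:3,:3].T+H[:3,3])@np.array(s['orientation']).T+s['tool_pos']; W[d==0]=np.nan
    return im,W
E
python3 - <<'E'
from h import *
mv(.465,-.3185,.15,67.1)
im,W=wcloud('w1')
m=(W[...,2]>.05)&(W[...,2]<.065)&(np.hypot(W[...,0]-.465,W[...,1]+.3185)<.03)
q=W[m]; print(len(q),np.median(q,0),cv2.minEnclosingCircle((q[:,:2]*1000).astype(np.float32)))
E
```

```text
t 1.1 pos [ 0.4654 -0.3183  0.149 ] ang 66.99 F [-0.56 -0.22  0.18] w 0.0855
scaled [-0.0012 -0.0012 -0.0039] tw -0.0003
803 [ 0.46719501 -0.31518263  0.05535624] ((466.8883361816406, -316.2718505859375), 13.265104293823242)
```

View pics/w1.png

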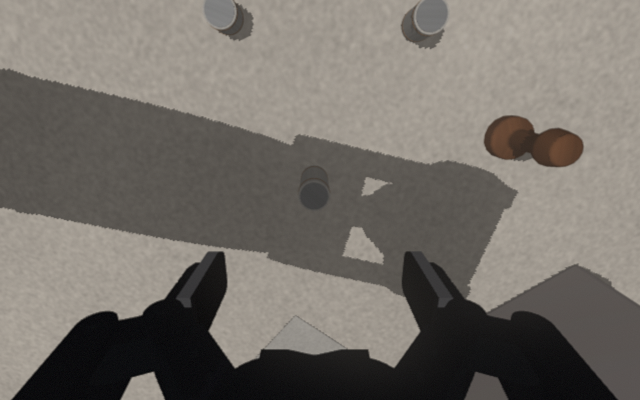

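Roll top is at (314,188), centred between the fingers, measured at about (0.466, -0.317). I'll descend and grip.

apply_moves([
  [[1, 0.005, 0.001, 0.2, 0], [1, 0.005, 0.001, 0.4, 0], [1, 0.005, 0.001, 0.5, 0], [0.2, 0.005, 0.001, 0.5, 0], [0.2, 0.005, 0.001, 0.5, 0], [0.2, 0.005, 0.001, 0.5, 0], [0.2, 0.005, 0.001, 0.5, 0], [0.2, 0.005, 0.001, 0.5, 0]],
], squeeze=30)

```text
time: 2.15
tool_pos: [0.466, -0.3199, 0.0271]
orientation: [[0.393, 0.919, 0.001], [0.919, -0.393, -0.001], [-0.001, 0.002, -1.0]]
contact_force: [-2.6, 0.5, 6.3]
width: 0.025
```

Run:
```python
from h import *
mv(.52,.09,.19,67.1)
```

```text
t 2.15 pos [ 0.466  -0.3199  0.0271] ang 66.84 F [-2.6   0.53  6.29] w 0.025
scaled [ 1.5921 -0.4452 -0.6537] tw -0.0007
```

apply_moves([
  [[0.2, 0.0, 0.0, -0.2, 0], [0.2, 0.0, 0.0, -0.4, 0], [0.2, 0.1, -0.03, -0.5, 0], [0.2, 0.25, -0.07, -0.6, 0], [0.2, 0.45, -0.13, -0.65, 0], [0.2, 0.65, -0.18, -0.65, 0], [0.2, 0.85, -0.24, -0.65, 0], [0.2, 1.0, -0.28, -0.65, 0]],
])

```text
time: 3.15
tool_pos: [0.4994, -0.0601, 0.1887]
orientation: [[0.393, 0.92, 0.001], [0.92, -0.393, -0.0], [0.0, 0.001, -1.0]]
contact_force: [-0.2, 0.2, -1.6]
width: 0.0247
```

Run:
```python
from h import *
mv(.50,.05,.19,67.1)
```

```text
t 3.15 pos [ 0.4994 -0.0601  0.1887] ang 66.88 F [-0.19  0.24 -1.58] w 0.0247
scaled [ 0.406  -0.1708 -0.0052] tw -0.0006
```

apply_moves([
  [[0.2, 0.17, -0.07, 0, -0.001], [0.2, 0.34, -0.155, 0, -0.001], [0.2, 0.34, -0.155, 0, -0.001], [0.2, 0.34, -0.155, 0, -0.001]],
])

```text
time: 3.65
tool_pos: [0.4973, 0.0312, 0.1884]
orientation: [[0.387, 0.922, 0.0], [0.922, -0.387, -0.0], [-0.0, 0.001, -1.0]]
contact_force: [-1.1, -0.3, -2.0]
width: 0.0255
```

Run:
```python
from h import *
mv(.5273,.1177,.19,67.1)
im,W=wcloud('w2')
z=W[...,2]
H=W.reshape(-1,3)
def rect(m,t):
    q=W[m]; print(t,len(q),np.median(q,0).round(4),cv2.minAreaRect((q[:,:2]*1000).astype(np.float32)))
loc=np.hypot(W[...,0]-.506,W[...,1]-.067)<.12
def big(m):
    n,l,st,_=cv2.connectedComponentsWithStats(m.astype(np.uint8)); k=1+st[1:,4].argmax(); return l==k
rect(big(loc&(z>.045)&(z<.052)),'deck')
rect(big(loc&(z>.006)&(z<.06)),'plate')
print('plate z',np.median(z[loc&(z>.008)&(z<.017)]))
# in clamp coords
a=np.radians(67.1); ey=np.array([np.cos(a),np.sin(a)]); ex=np.array([ey[1],-ey[0]])
Q=W[...,:2]-[.506,.067]; cx=Q@ex; cy=Q@ey
for nm,m in (('wall',(z>.022)&(z<.034)&(cy>.045)&loc),('jaw',(z>.015)&(z<.035)&(cy>-.012)&(cy<.03)&(abs(cx)<.03))):
    print(nm,m.sum(),'cx',np.percentile(cx[m],[1,50,99]).round(4),'cy',np.percentile(cy[m],[1,50,99]).round(4),'z',np.percentile(z[m],[1,50,99]).round(4))
m=(z>.05)&(z<.07)&loc&(abs(cx)<.012)&(abs(cy+.05)<.03);print('wheel',m.sum(),np.percentile(z[m],[5,50,95,99]), cx[m].mean(),cy[m].mean())
```

```text
t 3.65 pos [0.4973 0.0312 0.1884] ang 67.23 F [-1.11 -0.3  -1.98] w 0.0255
scaled [ 0.3655 -0.0233 -0.0066] tw 0.0004
deck 2486 [0.4935 0.0337 0.0475] ((488.2984924316406, 23.652036666870117), (70.96391296386719, 50.16219711303711), 67.39216613769531)
plate 15932 [0.5124 0.0838 0.012 ] ((507.7508544921875, 70.24671936035156), (188.063232421875, 90.19722747802734), 67.39061737060547)
plate z 0.011561764823838638
wall 989 cx [-0.0225  0.0008  0.0224] cy [0.0658 0.0801 0.0884] z [0.0243 0.0274 0.0292]
jaw 748 cx [-0.0215  0.0007  0.0232] cy [-0.0119  0.0074  0.0264] z [0.0151 0.0316 0.0349]
wheel 387 [0.05176636 0.05686333 0.05911806 0.0597776 ] 0.00047955722476135257 -0.04356453326934152
```

View pics/w2.png

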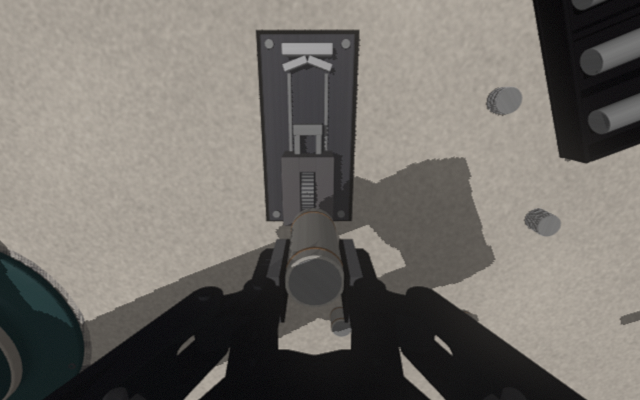

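Run:
```python
from h import *
s=read_state(); z=np.load('pics/w2.npz'); c=camera_model('wrist'); d=z['d'].astype(float)
v,u=np.mgrid[:400,:640]
P=np.stack([(u-c['cx'])/c['fx']*d,(v-c['cy'])/c['fy']*d,d],-1); H=c['hand_eye']
T=P@H[:3,:3].T+H[:3,3]
m=(abs(T[...,0])<.025)&(abs(T[...,1])<.0125)&(T[...,2]<.03)&(T[...,2]>-.06)&(d>0)
q=T[m]; print(len(q)); zt=np.percentile(q[:,2],2); print('top z',zt)
t=q[(q[:,2]<zt+.004)]; print(t.min(0),t.max(0),cv2.minEnclosingCircle((t[:,:2]*1000).astype(np.float32)))
lo=q[q[:,2]>-.02]; 
for a in np.arange(-.03,.03,.01):
    k=q[(q[:,2]>a)&(q[:,2]<a+.01)]
    if len(k): print(a.round(3),len(k),k.min(0).round(4),k.max(0).round(4))
```

```text
4937
top z -0.03640435409833455
[-0.01000802 -0.01249643 -0.05890617] [ 0.01387326 -0.01141511 -0.03240541] ((1.9326167106628418, -12.129558563232422), 11.943161964416504)
-0.03 2955 [-0.0104 -0.0125 -0.03  ] [ 0.0176  0.0125 -0.02  ]
-0.02 513 [-0.01   -0.0125 -0.02  ] [ 0.0174  0.0123 -0.01  ]
-0.01 421 [ 0.0076 -0.0124 -0.01  ] [ 0.0173  0.0125 -0.    ]
0.0 338 [ 0.0066 -0.0122  0.    ] [0.0173 0.0124 0.01  ]
0.01 288 [ 0.0063 -0.0124  0.01  ] [0.0173 0.0124 0.02  ]
0.02 196 [ 0.0076 -0.0121  0.02  ] [0.0173 0.0122 0.0288]
```

Roll is held vertical, with its foot about 27 mm below the tip and its axis about 4 mm towards tool +x. The V nest shows at (307,62) and the wheel at (307,190). I'll carry the roll to the nest.

Run:
```python
from h import *
mv(.5249,.1116,.0400,67.4)
```

```text
t 3.7 pos [0.4973 0.0308 0.1883] ang 67.17 F [-1.15 -0.59 -1.42] w 0.025
scaled [ 0.3409 -0.024   0.593 ] tw -0.0006
```

apply_moves([
  [[0.2, 0.2, -0.014, 0.0, -0.0006], [0.2, 0.34, -0.024, 0.1, -0.0006], [0.2, 0.34, -0.024, 0.3, -0.0006], [0.2, 0.34, -0.024, 0.45, -0.0006], [0.2, 0.34, -0.024, 0.54, -0.0006], [0.2, 0.34, -0.024, 0.56, -0.0006], [0.2, 0.34, -0.024, 0.57, -0.0006]],
])

```text
time: 4.58
tool_pos: [0.5253, 0.1115, 0.0463]
orientation: [[0.385, 0.923, 0.001], [0.923, -0.385, 0.0], [0.0, 0.001, -1.0]]
contact_force: [0.2, 1.6, -2.1]
width: 0.0247
```

Run:
```python
from h import *
mv(.5249,.1116,.0400,67.4)
```

```text
t 4.575 pos [0.5253 0.1115 0.0463] ang 67.36 F [ 0.21  1.6  -2.13] w 0.0247
scaled [-0.0001 -0.0017  0.0252] tw -0.0001
```

apply_moves([
  [[0.2, 0, -0.0015, 0.01, 0], [0.2, 0, -0.0015, 0.018, 0], [0.2, 0, -0.0015, 0.023, 0], [0.2, 0, -0.0015, 0.025, 0]],
])

```text
time: 5.08
tool_pos: [0.5245, 0.1122, 0.0395]
orientation: [[0.384, 0.923, 0.0], [0.923, -0.384, 0.0], [0.0, 0.0, -1.0]]
contact_force: [-1.2, -0.5, 1.1]
width: 0.0248
```

apply_moves([
  [[0.35, 0, 0, 0, 0], [0.5, 0, 0, 0, 0], [0.7, 0, 0, 0, 0], [0.7, 0, 0, 0, 0], [0.7, 0, 0, 0, 0], [0.7, 0, 0, 0, 0]],
])

```text
time: 5.82
tool_pos: [0.5244, 0.1122, 0.0393]
orientation: [[0.384, 0.923, 0.0], [0.923, -0.384, 0.0], [0.0, 0.0, -1.0]]
contact_force: [-0.6, -1.0, 0.1]
width: 0.0602
```

```bash
cat > chk.py <<'E'
import sys
from h import *
def chk(f):
    im,W=wcloud(f); z=W[...,2]
    a=np.radians(67.4); ey=np.array([np.cos(a),np.sin(a)]); ex=np.array([ey[1],-ey[0]])
    Q=W[...,:2]-[.5077,.0702]; cx=Q@ex; cy=Q@ey
    m=(abs(cx)<.025)&(cy>.015)&(cy<.085)&(z>.055)&(z<.08)
    if m.sum(): print('rolltop',m.sum(),np.median(z[m]).round(4),'circ(mm)',cv2.minEnclosingCircle((np.stack([cx[m],cy[m]],-1)*1000).astype(np.float32)))
if __name__=='__main__':
    mv(.53,.1,.2,67.4); chk(sys.argv[1])
E
python3 chk.py w3
```

```text
t 5.825 pos [0.5244 0.1122 0.0393] ang 67.41 F [-0.63 -1.03  0.07] w 0.0602
scaled [-0.0364  0.0394 -0.6427] tw 0.0
rolltop 3177 0.0677 circ(mm) ((-1.0815339088439941, 49.332393646240234), 13.935038566589355)
```

View pics/w3.png

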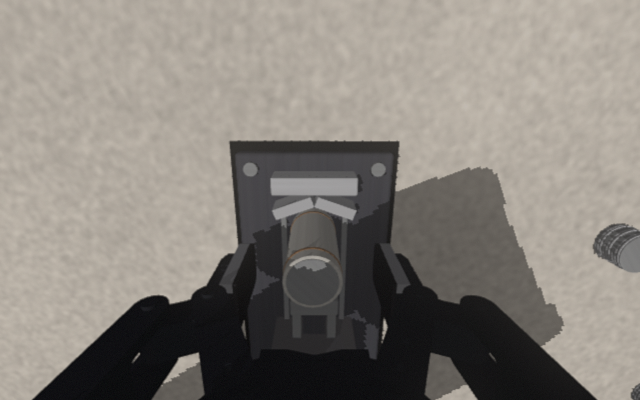

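Roll stands upright in the nest with its top at (313,282), y about 49 mm (6 mm short of home) and x about -1 mm. Now I'll rise and go to the wheel.

Run:
```python
from h import *
mv(.5068-.058*.386,.0684-.058*.9225,.075,67.4)
```

```text
t 5.875 pos [0.5244 0.1122 0.0393] ang 67.41 F [-0.33 -0.14  0.33] w 0.0598
scaled [-0.4207  0.0018 -0.1427] tw 0.0
```

apply_moves([
  [[0.7, 0, 0, -0.1, 0], [0.7, 0, 0, -0.28, 0], [0.5, 0, 0, -0.4, 0], [0, -0.2, 0.001, -0.4, 0], [0, -0.42, 0.002, -0.4, 0], [0, -0.42, 0.002, -0.3, 0], [0, -0.42, 0.002, -0.2, 0], [0, -0.42, 0.002, -0.15, 0]],
])

```text
time: 6.88
tool_pos: [0.484, 0.0149, 0.0757]
orientation: [[0.384, 0.923, -0.001], [0.923, -0.384, 0.0], [-0.0, -0.001, -1.0]]
contact_force: [0.6, -0.5, 1.2]
width: 0.0002
```

Run:
```python
from h import *
mv(.5068-.058*.386,.0684-.058*.9225,.063,67.4)
save('scene','s2')
im,d=np.load('pics/s2.npz')['im'],0
cv2.imwrite('pics/s2c.png',cv2.resize(im[140:240,260:380],None,fx=5,fy=5,interpolation=cv2.INTER_CUBIC)[:,:,::-1])
for i in range(5): print(read_state()['contact_force'].round(2)); save('wrist','tmp')
```

```text
t 6.875 pos [0.484  0.0149 0.0757] ang 67.4 F [ 0.56 -0.5   1.21] w 0.0002
scaled [0.0004 0.0015 0.0507] tw -0.0
[-0.93  0.03 -3.07]
[-0.4  -0.01 -0.61]
[ 0.37  0.27 -0.51]
[-0.07  0.33  1.11]
[0.22 0.32 0.38]
```

View pics/s2c.png

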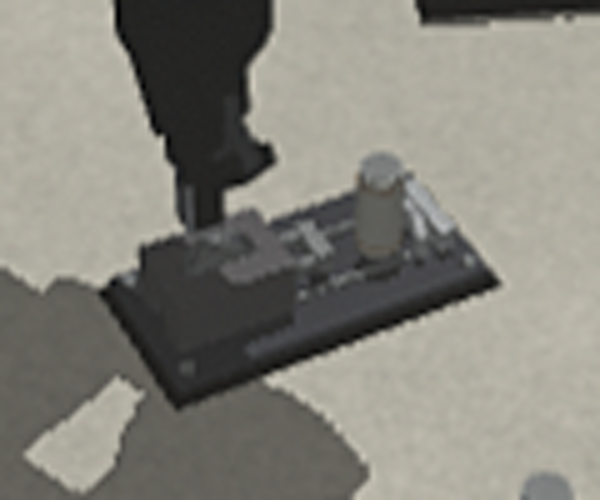

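View pics/tmp.png

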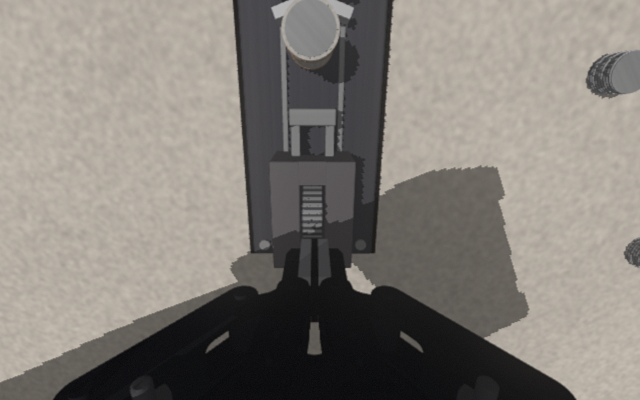

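apply_moves([
  [[0, 0.003, 0.0015, 0.02, 0], [0, 0.003, 0.0015, 0.036, 0], [0, 0.003, 0.0015, 0.044, 0], [0, 0.003, 0.0015, 0.048, 0], [0, 0.003, 0.0015, 0.048, 0]],
])

```text
time: 7.8
tool_pos: [0.4851, 0.0156, 0.0648]
orientation: [[0.384, 0.923, -0.0], [0.923, -0.384, -0.0], [-0.0, -0.0, -1.0]]
contact_force: [-0.3, 0.3, 0.5]
width: -0.0003
```

apply_moves([
  [[0, 0, 0, 0.002, 0], [0, 0, 0, 0.004, 0]],
])

```text
time: 8.05
tool_pos: [0.4852, 0.0156, 0.0638]
orientation: [[0.384, 0.923, 0.0], [0.923, -0.384, -0.0], [0.0, 0.0, -1.0]]
contact_force: [-0.3, 0.3, 0.6]
width: -0.0001
```

apply_moves([
  [[0, 0, 0, 0.002, 0], [0, 0, 0, 0.004, 0]],
])

```text
time: 8.3
tool_pos: [0.4852, 0.0156, 0.0628]
orientation: [[0.384, 0.923, 0.0], [0.923, -0.384, 0.0], [0.0, 0.0, -1.0]]
contact_force: [-0.5, 0.3, 0.2]
width: -0.0003
```

apply_moves([
  [[0, 0, 0, 0.002, 0], [0, 0, 0, 0.004, 0]],
])

```text
time: 8.55
tool_pos: [0.4851, 0.0156, 0.0618]
orientation: [[0.384, 0.923, -0.0], [0.923, -0.384, 0.0], [0.0, -0.0, -1.0]]
contact_force: [-0.3, -0.2, 0.2]
width: 0.0
```

apply_moves([
  [[0, 0, 0, 0.001, 0], [0, 0, 0, 0.002, 0]],
])

```text
time: 8.8
tool_pos: [0.4851, 0.0156, 0.0613]
orientation: [[0.384, 0.923, 0.0], [0.923, -0.384, -0.0], [0.0, 0.0, -1.0]]
contact_force: [-0.0, -0.3, 0.4]
width: 0.0001
```

apply_moves([
  [[0, 0, 0, 0.001, 0], [0, 0, 0, 0.002, 0]],
])

```text
time: 9.05
tool_pos: [0.4851, 0.0156, 0.0608]
orientation: [[0.384, 0.923, 0.0], [0.923, -0.384, 0.0], [0.0, 0.0, -1.0]]
contact_force: [0.2, 0.2, -0.1]
width: -0.0
```

apply_moves([
  [[0, 0, 0, 0.001, 0], [0, 0, 0, 0.002, 0]],
])

```text
time: 9.3
tool_pos: [0.4852, 0.0156, 0.0603]
orientation: [[0.384, 0.923, 0.0], [0.923, -0.384, -0.0], [0.0, 0.0, -1.0]]
contact_force: [-0.2, -0.4, 0.3]
width: 0.0001
```

apply_moves([
  [[0, 0, 0, 0.001, 0], [0, 0, 0, 0.002, 0]],
])

```text
time: 9.55
tool_pos: [0.4852, 0.0156, 0.0598]
orientation: [[0.384, 0.923, -0.0], [0.923, -0.384, 0.0], [-0.0, -0.0, -1.0]]
contact_force: [-0.8, 0.4, -0.0]
width: -0.0002
```

apply_moves([
  [[0, 0, 0, 0.001, 0], [0, 0, 0, 0.002, 0]],
])

```text
time: 9.8
tool_pos: [0.4851, 0.0156, 0.0593]
orientation: [[0.384, 0.923, -0.0], [0.923, -0.384, -0.0], [-0.0, -0.0, -1.0]]
contact_force: [0.3, -0.4, 0.1]
width: -0.0001
```

apply_moves([
  [[0, 0, 0, 0.001, 0], [0, 0, 0, 0.002, 0]],
])

```text
time: 10.05
tool_pos: [0.4852, 0.0156, 0.0589]
orientation: [[0.384, 0.923, 0.0], [0.923, -0.384, -0.0], [0.0, 0.0, -1.0]]
contact_force: [-0.5, -0.5, 1.1]
width: 0.0004
```

apply_moves([
  [[0, 0, 0, 0.001, 0], [0, 0, 0, 0.002, 0]],
])

```text
time: 10.3
tool_pos: [0.4852, 0.0156, 0.0585]
orientation: [[0.384, 0.923, 0.0], [0.923, -0.384, 0.0], [0.0, 0.0, -1.0]]
contact_force: [-0.6, 0.1, 3.3]
width: 0.0
```

apply_moves([
  [[0, 0, 0, 0.001, 0], [0, 0, 0, 0.002, 0]],
])

```text
time: 10.55
tool_pos: [0.4853, 0.0156, 0.0581]
orientation: [[0.384, 0.923, 0.0], [0.923, -0.384, -0.0], [0.0, 0.0, -1.0]]
contact_force: [-2.5, 0.3, 5.6]
width: 0.0
```

Contact is at z of about 0.0590, so the rim stands about 10.5 mm above the deck, and force rises about 4.7 N per commanded mm. I'll press a little more.

apply_moves([
  [[0, 0, 0, 0.0015, 0], [0, 0, 0, 0.003, 0], [0, 0, 0, 0.003, 0]],
])

```text
time: 10.92
tool_pos: [0.4854, 0.0156, 0.0577]
orientation: [[0.384, 0.923, 0.001], [0.923, -0.384, -0.0], [0.0, 0.001, -1.0]]
contact_force: [-3.1, -0.6, 9.3]
width: -0.0002
```

apply_moves([
  [[0, 0.004, 0, 0, 0], [0, 0.008, 0, 0, 0], [0, 0.012, 0, 0, 0], [0, 0.016, 0, 0, 0]],
])

```text
time: 11.42
tool_pos: [0.4869, 0.0193, 0.0577]
orientation: [[0.384, 0.923, 0.0], [0.923, -0.384, -0.0], [0.0, 0.0, -1.0]]
contact_force: [-4.0, -0.1, 9.7]
width: -0.0001
```

apply_moves([
  [[0, 0.005, -0.001, 0, 0], [0, 0.01, -0.002, 0, 0], [0, 0.015, -0.002, 0, 0], [0, 0.02, -0.002, 0, 0]],
])

```text
time: 11.92
tool_pos: [0.4887, 0.024, 0.0578]
orientation: [[0.384, 0.923, 0.001], [0.923, -0.384, -0.0], [0.0, 0.001, -1.0]]
contact_force: [-1.6, -0.9, 9.0]
width: 0.0001
```

apply_moves([
  [[0, 0.005, 0, 0, 0], [0, 0.01, 0, 0, 0], [0, 0.015, 0, 0, 0], [0, 0.02, 0, 0, 0]],
])

```text
time: 12.42
tool_pos: [0.4906, 0.0286, 0.0578]
orientation: [[0.384, 0.923, 0.001], [0.923, -0.384, -0.0], [0.0, 0.001, -1.0]]
contact_force: [-0.6, -1.8, 9.5]
width: -0.0
```

```bash
cat > jaw.py <<'E'
import sys
from h import *
mv(.4851,.0156,.062,67.4)
im,W=wcloud(sys.argv[1]); z=W[...,2]
a=np.radians(67.4); ey=np.array([np.cos(a),np.sin(a)]); ex=np.array([ey[1],-ey[0]])
Q=W[...,:2]-[.5077,.0702]; cx=Q@ex; cy=Q@ey
p=read_state()['tool_pos'][:2]-[.5068,.0684]; print('tcp clamp y',(p@ey*1000).round(1),'x',(p@ex*1000).round(1))
f=read_state()['contact_force']; print('F along y',f[:2]@ey,'x',f[:2]@ex)
m=(abs(cx)<.014)&(cy>-.012)&(cy<.06)&(z>.025)&(z<.04)
print('jaw top cy',np.percentile(cy[m],[1,50,99]).round(4),m.sum())
m=(abs(cx)<.025)&(cy>.015)&(cy<.085)&(z>.055)&(z<.08)
if m.sum()>50: print('rolltop',m.sum(),np.median(z[m]).round(4),'circ(mm)',cv2.minEnclosingCircle((np.stack([cx[m],cy[m]],-1)*1000).astype(np.float32)))
E
python3 jaw.py w4
```

```text
t 12.425 pos [0.4906 0.0286 0.0578] ang 67.41 F [-0.56 -1.78  9.46] w -0.0
scaled [-0.0564 -0.0002 -0.0169] tw 0.0
tcp clamp y -42.9 x 0.3
F along y -0.5815974273665726 x -1.2834027766885805
jaw top cy [-0.0115  0.0134  0.0218] 1735
rolltop 3609 0.0668 circ(mm) ((-0.7032954096794128, 48.86262893676758), 13.182743072509766)
```

View pics/w4.png

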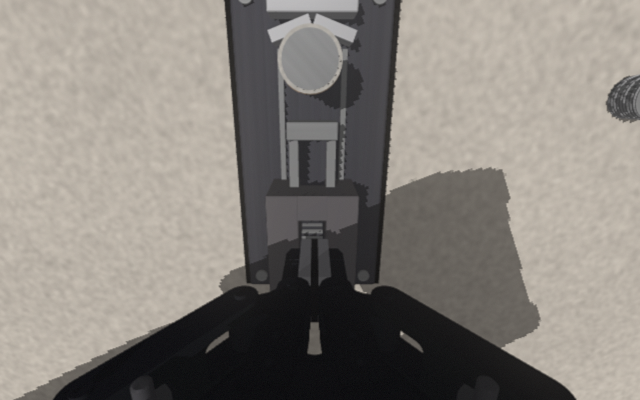

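The jaw crossbar, now at (312,130), has moved about 9 mm towards the nest. The roll at (310,60) still stands. Next stroke.

apply_moves([
  [[0, 0, 0, -0.018, 0], [0, -0.03, 0, -0.018, 0], [0, -0.06, 0, -0.018, 0], [0, -0.06, 0, -0.01, 0], [0, -0.06, 0, -0.006, 0], [0, -0.06, 0, -0.003, 0], [0, -0.06, 0, 0, 0]],
])

```text
time: 13.35
tool_pos: [0.4845, 0.0149, 0.0575]
orientation: [[0.384, 0.923, 0.0], [0.923, -0.384, -0.0], [0.0, 0.0, -1.0]]
contact_force: [-3.8, -1.3, 9.5]
width: -0.0002
```

apply_moves([
  [[0, 0.005, 0, 0, 0], [0, 0.01, 0, 0, 0], [0, 0.015, 0, 0, 0], [0, 0.02, 0, 0, 0]],
])

```text
time: 13.85
tool_pos: [0.4865, 0.0197, 0.0577]
orientation: [[0.384, 0.923, 0.001], [0.923, -0.384, 0.0], [0.0, 0.0, -1.0]]
contact_force: [-3.2, 0.1, 9.4]
width: -0.0001
```

apply_moves([
  [[0, 0.005, -0.001, 0, 0], [0, 0.01, -0.001, 0, 0], [0, 0.015, -0.001, 0, 0], [0, 0.02, -0.001, 0, 0]],
])

```text
time: 14.35
tool_pos: [0.4884, 0.0243, 0.0578]
orientation: [[0.384, 0.923, 0.001], [0.923, -0.384, -0.0], [0.0, 0.001, -1.0]]
contact_force: [-2.5, -1.2, 9.1]
width: -0.0003
```

apply_moves([
  [[0, 0.005, 0, 0, 0], [0, 0.01, 0, 0, 0], [0, 0.015, 0, 0, 0], [0, 0.02, 0, 0, 0]],
])

```text
time: 14.85
tool_pos: [0.4903, 0.0289, 0.0578]
orientation: [[0.384, 0.923, 0.001], [0.923, -0.384, -0.0], [0.0, 0.001, -1.0]]
contact_force: [-2.4, -0.0, 7.7]
width: 0.0002
```

```bash
python3 jaw.py w5
```

```text
t 14.85 pos [0.4903 0.0289 0.0578] ang 67.42 F [-2.37 -0.04  7.71] w 0.0002
scaled [-0.0572  0.0015 -0.017 ] tw 0.0001
tcp clamp y -42.7 x -0.1
F along y -0.5915982317710097 x -2.3491349524132255
jaw top cy [-0.0113  0.0204  0.0313] 2133
rolltop 3610 0.0668 circ(mm) ((-0.7216153740882874, 48.79536056518555), 13.19339656829834)
```

apply_moves([
  [[0, 0, 0, -0.018, 0], [0, -0.03, 0, -0.018, 0], [0, -0.06, 0, -0.018, 0], [0, -0.06, 0, -0.01, 0], [0, -0.06, 0, -0.006, 0], [0, -0.06, 0, -0.003, 0], [0, -0.06, 0, 0, 0]],
])

```text
time: 15.78
tool_pos: [0.4843, 0.015, 0.0575]
orientation: [[0.384, 0.923, 0.0], [0.923, -0.384, -0.0], [0.0, 0.0, -1.0]]
contact_force: [-4.6, -1.3, 9.2]
width: -0.0004
```

apply_moves([
  [[0, 0.005, 0, 0, 0], [0, 0.01, 0, 0, 0], [0, 0.015, 0, 0, 0], [0, 0.02, 0, 0, 0]],
])

```text
time: 16.27
tool_pos: [0.4863, 0.0198, 0.0577]
orientation: [[0.384, 0.923, 0.0], [0.923, -0.384, 0.0], [0.0, 0.0, -1.0]]
contact_force: [-3.6, -0.2, 8.8]
width: 0.0001
```

apply_moves([
  [[0, 0.005, 0, 0, 0], [0, 0.01, 0, 0, 0], [0, 0.015, 0, 0, 0], [0, 0.02, 0, 0, 0]],
])

```text
time: 16.77
tool_pos: [0.4881, 0.0243, 0.0577]
orientation: [[0.384, 0.923, 0.0], [0.923, -0.384, -0.0], [0.0, 0.0, -1.0]]
contact_force: [-4.1, -1.2, 9.7]
width: -0.0001
```

apply_moves([
  [[0, 0.005, 0, 0, 0], [0, 0.01, 0, 0, 0], [0, 0.015, 0, 0, 0], [0, 0.02, 0, 0, 0]],
])

```text
time: 17.27
tool_pos: [0.4901, 0.0289, 0.0577]
orientation: [[0.384, 0.923, 0.0], [0.923, -0.384, -0.0], [0.0, 0.0, -1.0]]
contact_force: [-4.0, -1.2, 9.8]
width: 0.0
```

```bash
python3 jaw.py w6
```

```text
t 17.275 pos [0.4901 0.0289 0.0577] ang 67.42 F [-4.04 -1.22  9.76] w 0.0
scaled [-0.0568  0.002  -0.0173] tw 0.0001
tcp clamp y -42.8 x -0.3
F along y -1.858811478138408 x -3.29474889877886
jaw top cy [-0.0112  0.026   0.0407] 2546
rolltop 3781 0.0667 circ(mm) ((-0.6973538398742676, 53.734413146972656), 13.273178100585938)
```

View pics/w6.png

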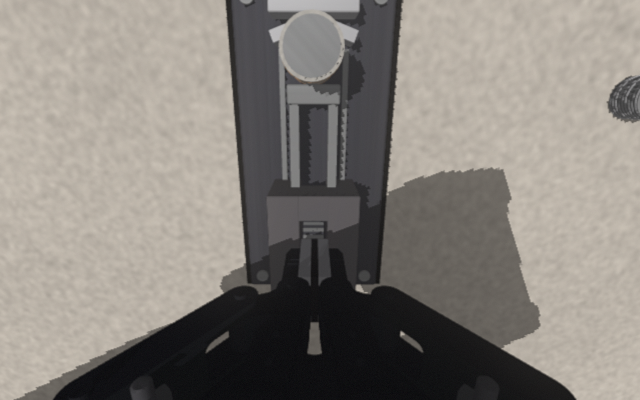

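The roll at (312,46) has been pushed to y of about 53.7 mm and is nearly home. For the last stroke I'll read the drag in small steps.

apply_moves([
  [[0, 0, 0, -0.018, 0], [0, -0.03, -0.001, -0.018, 0], [0, -0.057, -0.003, -0.018, 0], [0, -0.057, -0.003, -0.01, 0], [0, -0.057, -0.003, -0.006, 0], [0, -0.057, -0.003, -0.003, 0], [0, -0.057, -0.003, 0, 0], [0, -0.057, -0.003, 0.001, 0]],
])

```text
time: 18.32
tool_pos: [0.4839, 0.0159, 0.0575]
orientation: [[0.384, 0.923, 0.0], [0.923, -0.384, -0.0], [0.0, 0.0, -1.0]]
contact_force: [-5.1, -1.5, 9.7]
width: 0.0001
```

apply_moves([
  [[0, 0.004, 0, 0, 0], [0, 0.008, 0, 0, 0]],
])

```text
time: 18.58
tool_pos: [0.4846, 0.0175, 0.0575]
orientation: [[0.384, 0.923, 0.0], [0.923, -0.384, -0.001], [-0.001, 0.001, -1.0]]
contact_force: [-4.4, -5.8, 11.1]
width: -0.0003
```

apply_moves([
  [[0, 0.003, 0, 0, 0], [0, 0.006, 0, 0, 0]],
])

```text
time: 18.82
tool_pos: [0.4854, 0.0188, 0.0575]
orientation: [[0.384, 0.923, 0.001], [0.923, -0.384, -0.001], [-0.001, 0.001, -1.0]]
contact_force: [-3.6, -5.4, 8.8]
width: -0.0001
```

apply_moves([
  [[0, 0, 0, 0, 0], [0, 0, 0, 0, 0], [0, 0, 0, 0, 0]],
])

```text
time: 19.2
tool_pos: [0.4854, 0.0188, 0.0576]
orientation: [[0.384, 0.923, 0.001], [0.923, -0.384, -0.001], [-0.001, 0.001, -1.0]]
contact_force: [-3.3, -5.1, 10.1]
width: -0.0001
```

```bash
python3 jaw.py w7
```

```text
t 19.2 pos [0.4854 0.0188 0.0576] ang 67.42 F [-3.34 -5.06 10.14] w -0.0001
scaled [-0.0124  0.0038 -0.0176] tw 0.0
tcp clamp y -54.0 x -0.7
F along y -5.517526701966426 x -1.674977922809225
jaw top cy [-0.0112  0.0276  0.0443] 2831
rolltop 2967 0.0667 circ(mm) ((-0.7626681923866272, 54.4199104309082), 13.200900077819824)
```

View pics/w7.png

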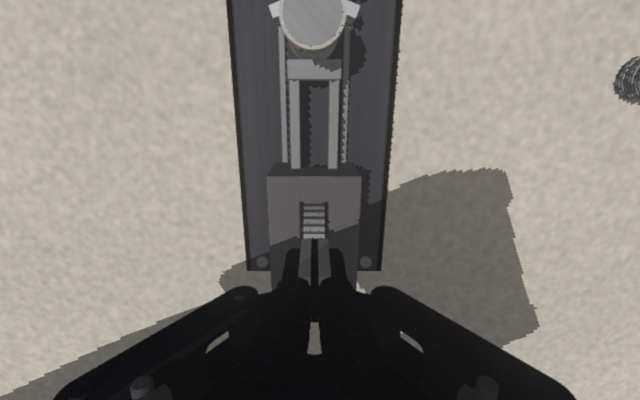

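apply_moves([
  [[0, 0.003, 0, 0, 0], [0, 0.006, 0, 0, 0]],
])

```text
time: 19.5
tool_pos: [0.486, 0.0201, 0.0576]
orientation: [[0.384, 0.923, 0.001], [0.923, -0.384, -0.001], [-0.001, 0.001, -1.0]]
contact_force: [-3.4, -6.4, 9.7]
width: -0.0001
```

apply_moves([
  [[0, 0.003, 0, 0, 0], [0, 0.006, 0, 0, 0], [0, 0.006, 0, 0, 0]],
])

```text
time: 19.88
tool_pos: [0.4867, 0.0216, 0.0576]
orientation: [[0.384, 0.923, 0.001], [0.923, -0.384, -0.001], [-0.001, 0.001, -1.0]]
contact_force: [-2.4, -5.9, 8.8]
width: -0.0002
```

```bash
python3 jaw.py w8
```

```text
t 19.875 pos [0.4867 0.0216 0.0576] ang 67.42 F [-2.38 -5.93  8.8 ] w -0.0002
scaled [-0.0244  0.0034 -0.0175] tw 0.0
tcp clamp y -51.0 x -0.6
F along y -6.6917784511060345 x -0.13412468561987673
jaw top cy [-0.0111  0.0276  0.0434] 2782
rolltop 3409 0.0667 circ(mm) ((-0.7614633440971375, 54.28374481201172), 13.183509826660156)
```

Drag has levelled off at 6–7 N while the tip moved another 3 mm, and the jaw and roll have stopped, so the roll is snug. I'll lift off and check.

apply_moves([
  [[0, 0, 0, -0.02, 0], [0, 0, 0, -0.1, 0], [0, 0, 0, -0.3, 0], [0, 0, 0, -0.4, 0], [0, 0, 0, -0.4, 0]],
])

```text
time: 20.55
tool_pos: [0.4871, 0.0221, 0.16]
orientation: [[0.384, 0.923, 0.004], [0.923, -0.384, 0.0], [0.002, 0.004, -1.0]]
contact_force: [0.3, -0.8, -0.8]
width: 0.0004
```

```bash
python3 jaw.py w9
python3 - <<'E'
from h import *
im,d=save('scene','s9'); cv2.imwrite('pics/s9c.png',cv2.resize(im[140:240,260:380],None,fx=5,fy=5,interpolation=cv2.INTER_CUBIC)[:,:,::-1])
a=np.load('pics/s0.npz')['d']; 
for n,(u,v) in dict(mid=(267,278),short=(245,231),s1=(336,282),s2=(369,241),s3=(402,170),stamp=(243,330)).items(): print(n,(d[v-6:v+7,u-6:u+7]-a[v-6:v+7,u-6:u+7]).round(3).__abs__().mean())
E
```

```text
t 20.55 pos [0.4871 0.0221 0.16  ] ang 67.42 F [ 0.34 -0.82 -0.83] w 0.0004
scaled [-0.0277  0.0012  0.3918] tw 0.0001
tcp clamp y -50.6 x -0.9
F along y 0.38450096588270416 x 0.8974349710942691
jaw top cy [-0.0111  0.0259  0.0422] 1085
rolltop 1199 0.0678 circ(mm) ((-0.6686009764671326, 54.362422943115234), 13.173630714416504)
mid 0.0020414202
short 0.008781065
s1 0.0021301776
s2 0.008656805
s3 0.025710056
stamp 0.0016745562
```

View pics/w9.png

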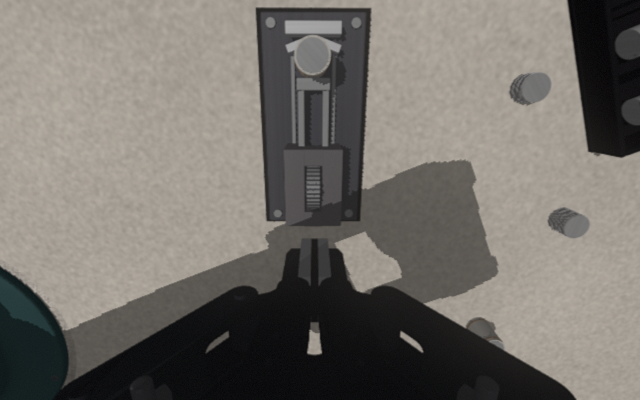

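View pics/s9c.png

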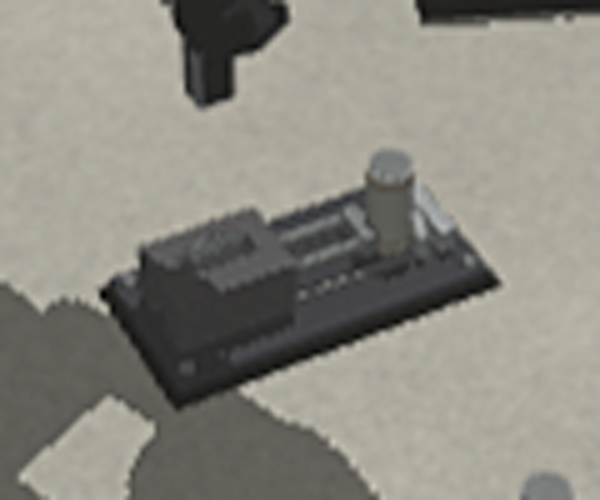

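Final views show the roll upright in the V with the jaw against it. I'll check the bystanders in the saved images.

Run:
```python
import numpy as np,cv2
a=np.load('pics/s0.npz')['im'];b=np.load('pics/s9.npz')['im']
cv2.imwrite('pics/cmp.png',np.vstack([a[110:350,160:440],b[110:350,160:440]])[:,:,::-1])
```

```text
(no output)
```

View pics/cmp.png

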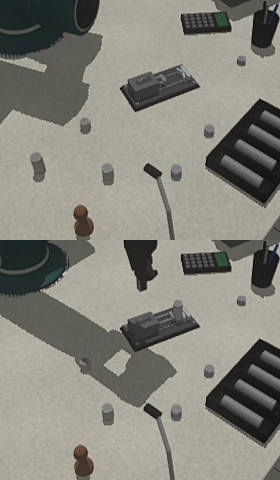

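All the bystanders are where they started. Handing in.

```bash
python3 -c "
from plant import *
print(read_state()['time']); print(job_done())"
```

```text
20.65
the job is handed in; nothing more can be done
None
```

I stood the tallest roll upright in the nest and let go of it. I then closed the jaw using only the wheel, with four strokes of the shut fingertips. The job was handed in at 20.65 s of the 67 s allowed.

**Pressing force:** I pressed the rim with about 8–11 N. The highest combined reading I saw, including drag, was about 13.3 N, against the 15 N limit. Forces were only read at the end of each move call. The rim was felt at about 10.5 mm above the deck.

**Snug hold:** On the last stroke the drag levelled off at about 6–7 N while the fingertips travelled on another 3 mm, and the jaw and roll had stopped. From the given drive ratio that works out to roughly 7–9 N of jaw on roll.

**Final position:** After lifting off, the wrist camera put the roll upright, about 0.6 mm short of home and 0.7 mm off the centre line. The jaw was against it and the gripper was clear.

**Checks that disagreed:**
- **Cameras:** The wrist camera and the fixed cameras differ by 2–3 mm in absolute position. I placed the roll from the wrist camera's own readings and checked them against the fixed cameras.
- **Bystanders:** Before/after depth differed at a few bystander spots: about 9 mm at the short roll and one stack, and 26 mm at another stack. The before/after scene pictures show every bystander in its original place, so I put this down to edge noise.
- **Sideways force:** I also saw an unexplained sideways force of 2–5 N while pressing, which I reduced with small sideways shifts.

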